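# Change over the slide trays

## Robot

A 6-joint arm with a two-finger parallel gripper is mounted at the origin on the work surface. World frame = base frame: x ahead of the robot, y to its left, z up, the work surface at z = 0. Lengths are in m, angles in rad, forces in N, time in s.
With the tool pointing down it reaches from about 0.35 to 0.975 m from the base axis. Payload 4.9 kg.
Tool frame: the origin (TCP) lies at the very end of the fingers, on their centre line; the grasp point (between the pads) lies 19 mm behind it; z points along the fingers, y is the line along which they close (so a half turn about z gives the same grasp; the last joint's range is limited). The gripper opens to 85 mm and grips with 20 to 120 N. Pads are 22 mm wide; open, the fingers measure 114 mm over their backs; the gripper's body (76 mm by 85 mm) begins 54 mm behind the grasp point. The pads swing forward as they close: fully open they stand 13 mm farther back than shut.
Start: joints at [-1.294, 0.053, 1.613, -0, 1.476, -0.119], TCP at [0.241, -0.577, 0.231] pointing down, gripper open.
Joint ranges: [-3.01, 3.01], [-1.01, 2.22], [0.06, 2.58], [-1.02, 4.17], [0.09, 2.62], [-3.14, 3.14]. Speed limits (rad/s): [2.57, 2.57, 3.14, 3.14, 3.14, 3.14].

## Interface

Orientations are given as a rotation vector (axis times angle).
In Python, from station import ctrl gives the robot as it stands.
- The arm moves only by the tool jog_arm, never from a script. Its argument "plan" is a list of rows, each a list of 7 numbers: the shift along the tool's x, y, z in units of 0.02 m (1.0 is 0.02 m), then the turn, a rotation vector about the tool's x, y, z in units of 45 degrees (1.0 is 45 degrees), then the opening, from -1 (shut) to 1 (fully open). A call has 1 to 8 rows; each row shifts and turns the commanded pose from where the row before left it, along the tool's axes as they then stand; what a row does not reach is not made up. A row lasts 1/10 s, in which the tool goes at most 50 mm and 8.59 degrees, less where a joint would pass 70% of its speed; a pose out of reach is approached as far as the arm can. A call with a number of a shift or a turn outside -1 to 1 is refused whole. A call with a gripper value outside its range is refused whole. The fingers move at their own pace and stop on an object; "grip_force" is the grip in N (left out, the last holds). Time passes only in rows, so rows that do not move let the fingers close. It gives the time, the measured TCP pose, the force, the opening and the grip force at its end, in the units of the state.
- ctrl.get_obs(): the state, without advancing time (a new reading comes with each control period).
- ctrl.get_image(name): name is "scene" or "side" or "wrist"; returns (picture, depth): 480x640x3 uint8, red, green, blue; 480x640 float32, m along the optical axis (not along the pixel's ray), 0 where there is no reading.
- ctrl.camera_info(name): a dict with "camera_matrix" (3x3 intrinsics, pixels), "rvec" (rotation vector, rad) and "tvec" (3), from world to camera coordinates, as OpenCV has them; the wrist camera has in their place "T_tool_cam" (4x4, takes a point from camera to tool coordinates, whose origin is the TCP and whose axes are the flange's). Camera axes: x right, y down, z forward; pixel columns grow to the right and rows downward; lengths in m; the calibration is good to about 2 mm. The wrist camera is an equidistant fisheye: a pixel r from the principal point sees the ray r / f radians off the axis. A picture is of the moment at which its call begins: read the wrist's pose just before it. camera_info takes no time and is no camera call.
- ctrl.finish_job(): hands the job in; it is judged then, once.
The state is a dict: "t": time; "q": joint angles; "dq": joint speeds; "effort": joint torques, N m; "tool_pos": TCP position; "tool_rot": TCP orientation; "contact_force": force on the tool from outside, world axes, zero at the start; "wrist_torque": the same for the moment, N m; "opening": finger opening in m; "grip_force": force on a finger pad.
Only numpy, scipy, OpenCV 4.12 (cv2) and the standard library are available. Lean on these libraries where they do the work, as an engineer would, in place of code of your own. Each camera call takes 0.05 s, during which the arm holds its last target. There are 200 camera calls.

## Task

Two slide docks stand on the microscope bench; the empty tray has been left part way out. First push the empty tray fully home by the front of its lip, then hook a fingertip behind the lip of the tray that carries the glass slides and draw it all the way out to its stop. Move the trays gently, do not pinch the lips or pick anything up, and leave everything else on the bench where it stands.

Things in the scene. Friction and masses are not known exactly. Their poses are not given: they have to be found in the camera images.
- dock_full: fixed low white dock housing the tray carrying four glass slides with white ends (it starts shut or up to 10 mm out); left or right by chance. Origin on the bench under the centre of the hood's front; +x points into the hood, away from the robot. Hood 190 deep, 130 wide, 60 high (mm), clear top, open front. Two rails 12 mm high run from it to x = -165 mm at y = +-34 mm
- tray_full (a joint): how far the tray of dock_full is drawn out along the dock's -x axis, m: 0 = fully home, 0.100 = outer stop. It stays where it is left and takes about 3 to 4 N to move slowly (2.5 N friction plus a little damping)
- full_lip (a point): middle of the top edge of the upright aluminium lip at that tray's front end, 48 mm above the bench, axes as the dock's. Lip: plain plate 8 mm thick (x), 90 mm wide (y); rear face (towards the hood) at x = +4 mm, front face at -4 mm. Behind it the tray floor is open, top 18 mm above the bench, 100 mm wide, side walls 8 mm high; tray home, the gap to the hood is 50 mm
- dock_empty: fixed low white dock housing the tray without slides (it starts 35 to 70 mm out); left or right by chance. Origin on the bench under the centre of the hood's front; +x points into the hood, away from the robot. Hood 190 deep, 130 wide, 60 high (mm), clear top, open front. Two rails 12 mm high run from it to x = -165 mm at y = +-34 mm
- tray_empty (a joint): how far the tray of dock_empty is drawn out along the dock's -x axis, m: 0 = fully home, 0.100 = outer stop. It stays where it is left and takes about 3 to 4 N to move slowly (2.5 N friction plus a little damping)
- empty_lip (a point): middle of the top edge of the upright aluminium lip at that tray's front end, 48 mm above the bench, axes as the dock's. Lip: plain plate 8 mm thick (x), 90 mm wide (y); rear face (towards the hood) at x = +4 mm, front face at -4 mm. Behind it the tray floor is open, top 18 mm above the bench, 100 mm wide, side walls 8 mm high; tray home, the gap to the hood is 50 mm
- dish: clear round culture dish with a lid, 63 mm across, 15 mm high, lying on the full dock's cover; a bystander. Origin at the centre of its underside
- mailer: flat cardboard slide box 60 x 85 x 18 mm, lying on the empty dock's cover; a bystander. Origin at the centre of its underside
- vial: small glass vial, 22 mm across, 50 mm high, standing between the rails of one dock and those of the other; a bystander. Origin at the centre of its underside
- beaker: glass beaker, 68 mm across, 85 mm high, to the left of the docks; a bystander. Origin at the centre of its underside
- reagent: amber bottle, 60 mm across, 130 mm high, to the left of the docks; a bystander. Origin at the centre of its underside
- objective: microscope objective standing on its wide end, 30 mm across, 45 mm high, to the right of the docks; a bystander. Origin at the centre of its underside
- staining: open glass staining trough 90 x 70 x 60 mm, to the right of the docks; a bystander. Origin at the centre of its underside
- oil: small amber oil bottle, 34 mm across, 60 mm high, nearest the robot; a bystander. Origin at the centre of its underside

How it is judged:
On the way, in this order (a step that is already met when the one before it is completed fails the run):
1. the empty tray is pushed fully home (within 7 mm) (value of joint tray_empty below 0.007 m), for 0.2 s.
2. the fingers draw the full tray out from behind its lip (value of joint tray_empty below 0.007 m and value of joint tray_full above 0.03 m and contact force between the fingers and tray_full_c4 above 0.5 N), for 0.05 s.
3. the full tray is out at its stop (within 7 mm) (value of joint tray_empty below 0.007 m and value of joint tray_full above 0.093 m), for 0.2 s.
At the end, for the whole second after the job is handed in: the empty tray is home (at most 7 mm out), the full tray is drawn out to its stop (at least 93 mm of 100 mm), both at rest (all of step 3 and velocity of joint tray_full between -0.01 and 0.01 m/s and velocity of joint tray_empty between -0.01 and 0.01 m/s); the robot touches nothing.
It fails at once if a tray is moved faster than 0.35 m/s (velocity of joint any of tray_full, tray_empty above 0.35 m/s or velocity of joint any of tray_full, tray_empty below -0.35 m/s).
It fails at once if the full tray is drawn out by more than 30 mm while the empty one is still more than 15 mm out (value of joint tray_full above 0.03 m and value of joint tray_empty above 0.015 m).
It fails at once if a lip is pinched between the fingers (more than 3 N on its front and its back at once) ((contact force between the fingers and tray_full_c4 above 3 N and contact force between the fingers and tray_full_c5 above 3 N) or (contact force between the fingers and tray_empty_c4 above 3 N and contact force between the fingers and tray_empty_c5 above 3 N)).
It fails at once if a bystander is moved by more than 20 mm, lifted or knocked over (distance of any of dish, mailer, vial, beaker, reagent, objective, staining, oil from where it was at the start of the episode above 0.02 m or angle between any of dish, mailer, vial, beaker, reagent, objective, staining, oil's own z axis and vertical above 0.4 rad).
It also fails if it takes over 43 s, if anything falls off the work surface, if the arm or the gripper's body presses on something with over 40 N, if the wrist force passes 120 N, or if a joint passes its speed limit or range.

## Working session

There is one attempt and no reset: what is moved stays moved. The work goes in short steps, Python scripts to look and compute and a tool call to move; the robot and the scene stay as the last step left them, time stands still between calls to the robot, and variables do not carry over. Pictures are saved under pics/ and viewed, at most 10 in all, crops included, and the job is handed in when it is done.

Besides the shell and the picture viewer there is one more tool, called after "Request:" as name(argument=value, ...) on one line, values as JSON. jog_arm: Moves the arm, as the interface text tells. Shifts and turns lie within -1 to 1; 1 stands for 0.02 m of shift or 45 degrees of turn. Its arguments: {"type":"object","properties":{"plan":{"type":"array"},"grip_force":{"type":"number"}},"required":["plan"]}

```bash
mkdir -p pics; cat > h.py <<'E'
import numpy as np, cv2
from station import ctrl
from scipy.spatial.transform import Rotation as R
def cloud(name):
    im,d=ctrl.get_image(name); c=ctrl.camera_info(name); K=np.array(c['camera_matrix'])
    Rm=cv2.Rodrigues(np.array(c['rvec'],float))[0]; t=np.array(c['tvec']).ravel()
    v,u=np.mgrid[:480,:640]
    P=np.stack([(u-K[0,2])/K[0,0]*d,(v-K[1,2])/K[1,1]*d,d],-1)
    W=(P-t)@Rm; W[d==0]=np.nan
    return im,d,W
E
python3 - <<'E'
from h import *
for n in('scene','side'):
    im,d,W=cloud(n); np.savez(f'{n}.npz',im=im,W=W); cv2.imwrite(f'pics/{n}0.png',im[...,::-1])
    c=ctrl.camera_info(n); print(n,-cv2.Rodrigues(np.array(c['rvec'],float))[0].T@np.array(c['tvec']).ravel(), (d>0).mean())
o=ctrl.get_obs(); print(o['t'],o['tool_pos'],R.from_rotvec(o['tool_rot']).as_matrix().round(3),o['opening'])
E
```

```text
scene [ 1.39341262 -0.07493962  1.1779863 ] 0.995869140625
side [-0.02353738  0.58665803  0.91058791] 0.9959798177083333
0.1 [ 0.24082394 -0.57612802  0.23017769] [[ 0.923  0.386 -0.   ]
 [ 0.386 -0.923  0.002]
 [ 0.    -0.002 -1.   ]] 0.08499630383907866
```

View pics/scene0.png

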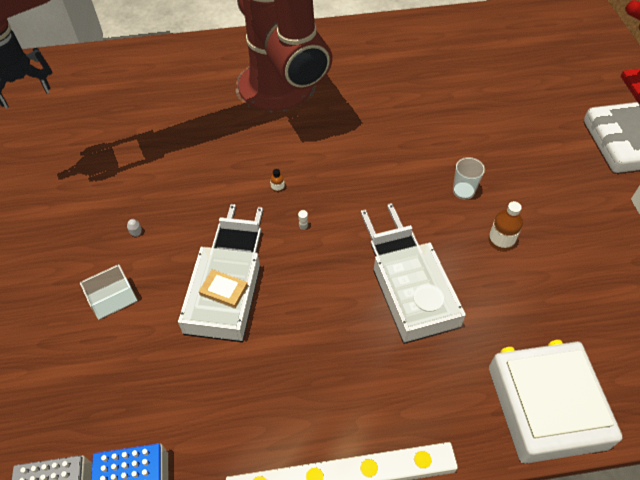

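View pics/side0.png

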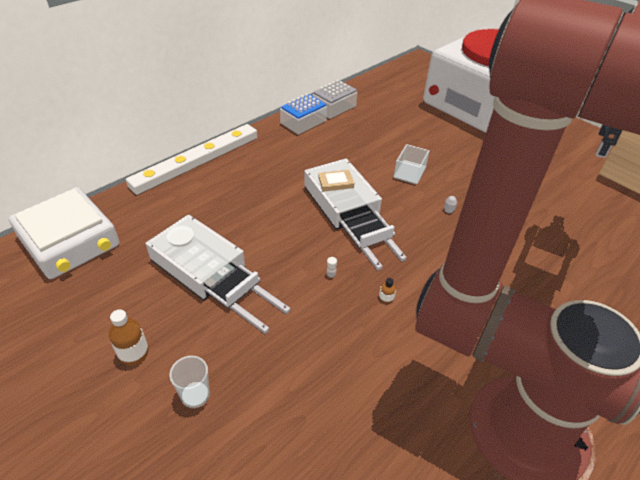

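The scene view shows the empty dock (orange mailer on it) at about (180–262, 205–340) with its lip at about (238, 225). The full dock (slides, dish) is at (362–463, 205–340) with its lip at about (390, 235). The side view agrees.

```bash
python3 - <<'E'
from h import *
for n in('scene','side'):
    z=np.load(n+'.npz'); W=z['W']; im=z['im'].astype(int)
    boxes={'scene':{'empty':(170,200,270,345),'full':(355,200,470,345)},'side':{'empty':(298,155,410,272),'full':(140,210,292,335)}}[n]
    for k,(a,b,c,d) in boxes.items():
        P=W[b:d,a:c].reshape(-1,3)
        T=P[(P[:,2]>.054)&(P[:,2]<.066)][:,:2]
        r=cv2.minAreaRect((T*1000).astype(np.float32)); B=cv2.boxPoints(r)
        # long axis pointing +x
        e=[B[1]-B[0],B[2]-B[1]]; l=max(e,key=np.linalg.norm); l=l/np.linalg.norm(l); l=l if l[0]>0 else -l
        s=np.array([-l[1],l[0]]); cen=np.array(r[0]); 
        O=cen-l*max(r[1])/2
        q=(P[:,:2]*1000-O); x=q@l; y=q@s; zz=P[:,2]*1000
        m=(zz>43)&(zz<54)&(x<-30)&(abs(y)<70)
        m2=(zz>6)&(zz<16)&(x<-125)&(abs(y)<60)
        print(n,k,'size',r[1],'O',O.round(1),'yaw',np.degrees(np.arctan2(l[1],l[0])).round(2),'lip n',m.sum(),'x',np.percentile(x[m],[2,50,98]).round(1),'y',np.percentile(y[m],[2,50,98]).round(1),'z',np.percentile(zz[m],[50,98]).round(1),
          'rails y+',np.median(y[m2&(y>0)]).round(1),'y-',np.median(y[m2&(y<0)]).round(1),'xmin',x[m2].min().round(1))
W=np.load('scene.npz')['W']
for k,(u,v) in dict(vial=(303,213),oil=(277,176),beaker=(467,165),reag=(514,207),mailer=(222,287),dish=(429,297),obj=(134,224)).items(): print(k,W[v,u].round(3))
E
```

```text
Traceback (most recent call last):
IndexError: index -1 is out of bounds for axis 0 with size 0
```

```bash
cat > m.py <<'E'
from h import *
def axis(T):
    r=cv2.minAreaRect((T*1000).astype(np.float32)); B=cv2.boxPoints(r)
    e=[B[1]-B[0],B[2]-B[1]]; l=max(e,key=np.linalg.norm); l=l/np.linalg.norm(l); l=l if l[0]>0 else -l
    return r,l
boxes={'scene':{'empty':(170,200,270,345),'full':(355,200,470,345)},'side':{'empty':(298,155,410,272),'full':(140,210,292,335)}}
for n in('scene','side'):
    W=np.load(n+'.npz')['W']
    for k,(a,b,c,d) in boxes[n].items():
        P=W[b:d,a:c].reshape(-1,3); zz=P[:,2]*1000
        print(n,k,'z hist/4mm',np.histogram(zz,np.arange(-4,84,4))[0])
        T=P[(zz>55.5)&(zz<66)][:,:2]; r,l=axis(T)
        s=np.array([-l[1],l[0]]); O=np.array(r[0])-l*max(r[1])/2
        q=P[:,:2]*1000-O; x=q@l; y=q@s
        print(' size',np.round(r[1],1),'O',O.round(1),'yaw',np.degrees(np.arctan2(l[1],l[0])).round(2))
        for x0 in range(-170,10,6):
            m=(x>=x0)&(x<x0+6)&(abs(y)<75)&(zz>5)
            if m.sum(): print('  ',x0,m.sum(),'zmax',zz[m].max().round(0),'y',y[m].min().round(0),y[m].max().round(0))
E
python3 m.py
python3 - <<'E'
from h import *
W=np.load('scene.npz')['W']
for k,(u,v) in dict(vial=(303,213),oil=(277,176),beaker=(467,165),reag=(514,207),mailer=(222,287),dish=(429,297),obj=(134,224)).items(): print(k,W[v,u].round(3))
E
```

```text
scene empty z hist/4mm [3821 2373  286  163  355  595  263  178  139  108  121  115  188  131
  406 2060 1139   86   50  323  622]
 size [130.9 193.9] O [ 596.4 -165.3] yaw -16.77
   -170 1 zmax 8.0 y 28.0 28.0
   -164 11 zmax 13.0 y -40.0 38.0
   -158 20 zmax 16.0 y -46.0 39.0
   -152 28 zmax 20.0 y -72.0 39.0
   -146 21 zmax 18.0 y -42.0 40.0
   -140 23 zmax 14.0 y -40.0 39.0
   -134 24 zmax 17.0 y -60.0 40.0
   -128 20 zmax 15.0 y -41.0 39.0
   -122 13 zmax 16.0 y -71.0 40.0
   -116 4 zmax 17.0 y -37.0 55.0
   -110 3 zmax 11.0 y -70.0 40.0
   -104 1 zmax 7.0 y 50.0 50.0
   -98 11 zmax 46.0 y -68.0 56.0
   -92 151 zmax 50.0 y -51.0 49.0
   -86 319 zmax 54.0 y -50.0 51.0
   -80 77 zmax 27.0 y -51.0 49.0
   -74 100 zmax 31.0 y -52.0 73.0
   -68 93 zmax 28.0 y -47.0 50.0
   -62 93 zmax 29.0 y -52.0 50.0
   -56 97 zmax 28.0 y -51.0 49.0
   -50 91 zmax 28.0 y -51.0 48.0
   -44 106 zmax 28.0 y -67.0 50.0
   -38 86 zmax 26.0 y -63.0 48.0
   -32 69 zmax 28.0 y -48.0 49.0
   -26 34 zmax 29.0 y -50.0 49.0
   -2 57 zmax 62.0 y -63.0 63.0
   4 142 zmax 67.0 y -65.0 65.0
scene full z hist/4mm [
[... 1185 characters left out ...]
8.7] yaw 72.89
   -56 6 zmax 24.0 y -72.0 -69.0
   -50 10 zmax 30.0 y -75.0 -68.0
   -44 5 zmax 23.0 y -75.0 -67.0
   -32 4 zmax 35.0 y -74.0 -71.0
   -26 3 zmax 30.0 y -70.0 -69.0
   -20 4 zmax 47.0 y -65.0 -59.0
   -14 2 zmax 41.0 y -58.0 -55.0
   -8 8 zmax 53.0 y -54.0 5.0
   -2 45 zmax 60.0 y -50.0 12.0
   4 59 zmax 63.0 y -43.0 4.0
side full z hist/4mm [3370 8547  782  229  387  661  486  174  132   97  106  102  133  152
   72  773 2100  131   28  207  223]
 size [199.2 302.4] O [713.2 455.4] yaw -79.49
vial [0.515 0.011 0.05 ]
oil [ 0.389 -0.035  0.047]
beaker [0.441 0.424 0.061]
reag [0.633 0.459 0.128]
mailer [ 0.704 -0.185  0.079]
dish [0.791 0.237 0.071]
obj [ 0.476 -0.381  0.04 ]
```

Request:
jog_arm(plan=[[0, 0, 0, 0, 0, 0.176, -1], [0, 0, 0, 0, 0, 0.176, -1], [0, 0, 0, 0, 0, 0.176, -1], [0, 0, 0, 0, 0, 0.176, -1], [0, 0, 0, 0, 0, 0.176, -1], [0.2, -1, 0, 0, 0, 0, -1], [0.2, -1, 0, 0, 0, 0, -1], [0.2, -1, 0, 0, 0, 0, -1]], grip_force=20)

```text
t: 0.9
tool_pos: [0.2704, -0.5214, 0.2308]
tool_rot: [-3.107, 0.462, 0.001]
contact_force: [0.9, 0.4, 0.4]
opening: 0.0001
grip_force: 0.0
```

Request:
jog_arm(plan=[[0.2, -1, 0, 0, 0, 0, -1], [0.2, -1, 0, 0, 0, 0, -1], [0.2, -1, 0, 0, 0, 0, -1], [0.2, -1, 0, 0, 0, 0, -1], [0.2, -1, 0, 0, 0, 0, -1], [0.2, -1, 0, 0, 0, 0, -1], [0.2, -1, 0, 0, 0, 0, -1], [0.2, -1, 0, 0, 0, 0, -1]])

```text
t: 1.7
tool_pos: [0.3478, -0.3773, 0.2314]
tool_rot: [3.107, -0.461, 0.0]
contact_force: [-0.6, 0.8, -0.4]
opening: 0.0002
grip_force: 0.0
```

Request:
jog_arm(plan=[[0.2, -1, 0, 0, 0, 0, -1], [0.2, -1, 0, 0, 0, 0, -1], [0.2, -1, 0, 0, 0, 0, -1], [0.2, -1, 0, 0, 0, 0, -1], [0.2, -1, 0, 0, 0, 0, -1], [0.2, -1, 0, 0, 0, 0, -1], [0.2, -1, 0, 0, 0, 0, -1], [0.2, -1, 0, 0, 0, 0, -1]])

```text
t: 2.5
tool_pos: [0.4247, -0.2335, 0.2314]
tool_rot: [3.107, -0.461, 0.001]
contact_force: [-0.8, -0.4, -0.1]
opening: 0.0002
grip_force: 0.0
```

Request:
jog_arm(plan=[[0.15, -0.92, 0, 0, 0, 0, -1], [0.15, -0.92, 0, 0, 0, 0, -1], [0.15, -0.92, 0, 0, 0, 0, -1], [0.15, -0.92, 0, 0, 0, 0, -1], [0.15, -0.92, 0, 0, 0, 0, -1], [0.15, -0.92, 0, 0, 0, 0, -1], [0, 0, 0, 0, 0, 0, -1], [0, 0, 0, 0, 0, 0, -1]])

```text
t: 3.3
tool_pos: [0.4735, -0.1342, 0.2313]
tool_rot: [3.107, -0.46, 0.0]
contact_force: [-0.4, -0.3, 0.2]
opening: 0.0
grip_force: 0.0
```

```bash
cat > w.py <<'E'
from h import *
import sys
def wrist(tag):
    o=ctrl.get_obs(); im,d=ctrl.get_image('wrist'); c=ctrl.camera_info('wrist'); K=np.array(c['camera_matrix'])
    v,u=np.mgrid[:480,:640]; a=(u-K[0,2])/K[0,0]; b=(v-K[1,2])/K[1,1]; th=np.hypot(a,b)
    t=np.tan(np.minimum(th,1.4))/np.maximum(th,1e-9)
    P=np.stack([a*t*d,b*t*d,d,np.ones_like(d)],-1)
    T=np.eye(4); T[:3,:3]=R.from_rotvec(o['tool_rot']).as_matrix(); T[:3,3]=o['tool_pos']
    W=(P@(T@np.array(c['T_tool_cam'])).T)[...,:3]; W[(d==0)|(th>1.3)]=np.nan
    cv2.imwrite(f'pics/w_{tag}.png',im[...,::-1]); return o,im,W
def frame(k):
    O,y={'empty':((.598,-.166),-16.77),'full':((.6578,.2133),7.56)}[k]; y=np.radians(y)
    l=np.array([np.cos(y),np.sin(y)]); return np.array(O),l,np.array([-l[1],l[0]])
def report(k,o,W):
    O,l,s=frame(k); q=W[...,:2]-O; x=q@l*1e3; y=q@s*1e3; z=W[...,2]*1e3
    for x0 in range(-130,-20,3):
        m=(x>=x0)&(x<x0+3)&(abs(y)<40)&(z>25)&(z<54)
        if m.sum()>5: print(x0,m.sum(),'z',np.percentile(z[m],[5,50,95]).round(0),'y',y[m].min().round(0),y[m].max().round(0))
    m=(z>54)&(z<64)&(abs(y)<55)&(x<60)&(x>-20); print('hood front x',np.percentile(x[m],[0.5,2,10]).round(1) if m.any() else None)
    p=o['tool_pos'][:2]-O; print('tcp in dock',(p@l*1e3).round(1),(p@s*1e3).round(1),o['tool_pos'][2],'t',o['t'],'F',np.round(o['contact_force'],1))
if __name__=='__main__':
    o,im,W=wrist(sys.argv[2]); report(sys.argv[1],o,W)
E
python3 w.py empty a
```

```text
-94 189 z [47. 48. 49.] y -40.0 40.0
-91 276 z [47. 48. 49.] y -40.0 40.0
-88 340 z [47. 48. 49.] y -40.0 39.0
-85 189 z [30. 41. 48.] y -39.0 39.0
hood front x [1.2 1.8 6.3]
tcp in dock -128.4 -5.5 0.23134102951561378 t 3.3 F [-0.4 -0.3  0.2]
```

View pics/w_a.png

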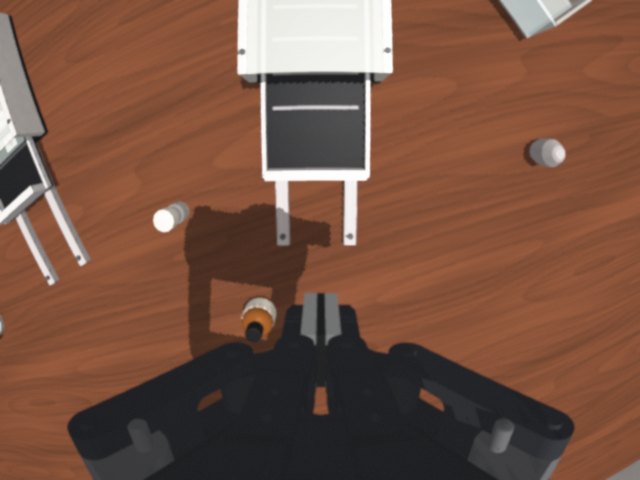

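The wrist view shows the lip's white top edge at about (315, 176), square to the tool, with the rails in front of it clear. Descending in front of it now.

Request:
jog_arm(plan=[[0, -0.27, 1, 0, 0, 0, -1], [0, 0, 1, 0, 0, 0, -1], [0, 0, 1, 0, 0, 0, -1], [0, 0, 1, 0, 0, 0, -1], [0, 0, 1, 0, 0, 0, -1], [0, 0, 1, 0, 0, 0, -1], [0, 0, 1, 0, 0, 0, -1], [0, 0, 1, 0, 0, 0, -1]])

```text
t: 4.15
tool_pos: [0.4749, -0.1304, 0.0707]
tool_rot: [3.107, -0.464, 0.0]
contact_force: [-0.5, -0.1, -0.6]
opening: 0.0002
grip_force: 0.0
```

Request:
jog_arm(plan=[[0, 0, 1, 0, 0, 0, -1], [0, 0, 1, 0, 0, 0, -1], [0.4, 0, 0, 0, 0, 0, -1], [0.4, 0, 0, 0, 0, 0, -1], [0.2, 0, 0, 0, 0, 0, -1], [0, 0, 0, 0, 0, 0, -1]])

```text
t: 4.75
tool_pos: [0.4963, -0.1364, 0.0331]
tool_rot: [3.107, -0.462, 0.005]
contact_force: [0.4, -0.1, 0.4]
opening: -0.0001
grip_force: 0.0
```

Request:
jog_arm(plan=[[0.1, 0, 0, 0, 0, 0, -1], [0.15, 0, 0, 0, 0, 0, -1], [0.2, 0, 0, 0, 0, 0, -1], [0.2, 0, 0, 0, 0, 0, -1], [0.2, 0, 0, 0, 0, 0, -1], [0.2, 0, 0, 0, 0, 0, -1], [0.2, 0, 0, 0, 0, 0, -1], [0.15, 0, 0, 0, 0, 0, -1]])

```text
t: 5.55
tool_pos: [0.5214, -0.1436, 0.0312]
tool_rot: [-3.107, 0.462, 0.0]
contact_force: [-2.2, 2.6, 2.0]
opening: -0.0002
grip_force: 1.3
```

Request:
jog_arm(plan=[[0.1, 0, 0, 0, 0, 0, -1], [0.1, 0, 0, 0, 0, 0, -1], [0.1, 0, 0, 0, 0, 0, -1], [0, 0, 0, 0, 0, 0, -1]])

```text
t: 5.95
tool_pos: [0.5271, -0.1455, 0.0312]
tool_rot: [3.107, -0.462, 0.001]
contact_force: [-1.5, 0.8, 0.6]
opening: 0.0
grip_force: 0.5
```

Request:
jog_arm(plan=[[0.1, 0, 0, 0, 0, 0, -1], [0.1, 0, 0, 0, 0, 0, -1], [0.1, 0, 0, 0, 0, 0, -1], [0, 0, 0, 0, 0, 0, -1]])

```text
t: 6.35
tool_pos: [0.5324, -0.1471, 0.0311]
tool_rot: [-3.107, 0.462, 0.002]
contact_force: [-3.1, 2.0, 1.2]
opening: 0.0003
grip_force: 1.9
```

Request:
jog_arm(plan=[[0.05, 0, 0, 0, 0, 0, -1], [0.05, 0, 0, 0, 0, 0, -1], [0, 0, 0, 0, 0, 0, -1]])

```text
t: 6.65
tool_pos: [0.5324, -0.1471, 0.0311]
tool_rot: [-3.107, 0.462, 0.01]
contact_force: [-11.4, 3.9, 8.0]
opening: -0.0001
grip_force: 5.9
```

Request:
jog_arm(plan=[[-0.3, 0, 0, 0, 0, 0, -1], [-0.7, 0, 0, 0, 0, 0, -1], [0, 0, -1, 0, 0, 0, -1], [0, 0, -1, 0, 0, 0, -1], [0, 0, -1, 0, 0, 0, -1], [0, 0, -1, 0, 0, 0, -1], [0, 0, -1, 0, 0, 0, -1], [0, 0, -1, 0, 0, 0, -1]])

```text
t: 7.45
tool_pos: [0.5162, -0.1425, 0.1527]
tool_rot: [3.106, -0.462, 0.005]
contact_force: [0.1, -0.1, 0.1]
opening: -0.0002
grip_force: 0.0
```

Request:
jog_arm(plan=[[0, 0, -1, 0, 0, -0.18, -1], [0, 0, -1, 0, 0, -0.18, -1], [0, 0, 0, 0, 0, -0.18, -1], [0, 0, 0, 0, 0, 0, -1]])

```text
t: 7.85
tool_pos: [0.5165, -0.1426, 0.1928]
tool_rot: [3.133, 0.201, 0.006]
contact_force: [-0.6, 0.5, 0.1]
opening: 0.0002
grip_force: 0.0
```

```bash
python3 w.py empty b
```

```text
-58 210 z [47. 48. 49.] y -40.0 40.0
-55 383 z [47. 48. 49.] y -40.0 40.0
-52 407 z [40. 48. 49.] y -40.0 40.0
-49 302 z [26. 40. 49.] y -40.0 40.0
hood front x [1.5 2.3 6.9]
tcp in dock -84.8 -1.1 0.19281905322659668 t 7.85 F [-0.6  0.5  0.1]
```

The empty tray is home (lip front at -57 mm, hood at about +1.8 mm). Moving over to the full dock.

Request:
jog_arm(plan=[[0.35, -0.98, 0, 0, 0, 0, -1], [0.35, -0.98, 0, 0, 0, 0, -1], [0.35, -0.98, 0, 0, 0, 0, -1], [0.35, -0.98, 0, 0, 0, 0, -1], [0.35, -0.98, 0, 0, 0, 0, -1], [0.35, -0.98, 0, 0, 0, 0, -1], [0.35, -0.98, 0, 0, 0, 0, -1], [0.35, -0.98, 0, 0, 0, 0, -1]])

```text
t: 8.7
tool_pos: [0.5508, 0.0216, 0.1904]
tool_rot: [3.135, 0.197, -0.0]
contact_force: [0.0, -0.0, -0.2]
opening: -0.0001
grip_force: 0.0
```

Request:
jog_arm(plan=[[0.35, -0.98, 0, 0, 0, 0, -1], [0.35, -0.98, 0, 0, 0, 0, -1], [0.35, -0.98, 0, 0, 0, 0, -1], [0.35, -0.98, 0, 0, 0, 0, -1], [0.35, -0.98, 0, 0, 0, 0, -1], [0.35, -0.98, 0, 0, 0, 0, -1], [0.35, -0.98, 0, 0, 0, 0, -1], [0.35, -0.98, 0, 0, 0, 0, -1]])

```text
t: 9.5
tool_pos: [0.5862, 0.1842, 0.1903]
tool_rot: [3.135, 0.197, -0.001]
contact_force: [0.4, -0.3, 0.9]
opening: -0.0001
grip_force: 0.0
```

Request:
jog_arm(plan=[[0.35, -0.98, 0, 0, 0, 0, -1], [0, 0, 0, 0, 0, 0, -1], [0, 0, 0, 0, 0, 0, -1]])

```text
t: 9.8
tool_pos: [0.5904, 0.2036, 0.1905]
tool_rot: [3.135, 0.201, -0.001]
contact_force: [-0.4, -0.6, -0.1]
opening: -0.0002
grip_force: 0.0
```

```bash
python3 w.py full c
```

```text
-64 284 z [47. 48. 49.] y -40.0 40.0
-61 367 z [47. 48. 49.] y -40.0 39.0
-58 748 z [30. 46. 49.] y -40.0 40.0
-55 191 z [27. 32. 37.] y -40.0 39.0
hood front x [1.3 2.2 6.8]
tcp in dock -68.1 -0.7 0.19047857208282068 t 9.8 F [-0.4 -0.6 -0.1]
```

View pics/w_c.png

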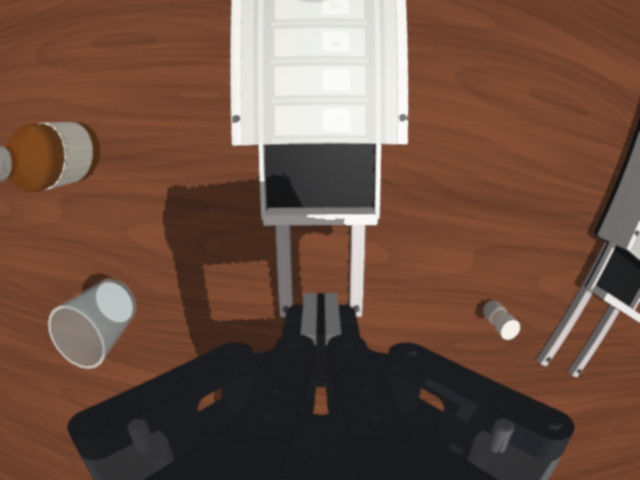

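The wrist view shows the full tray's lip at about (320, 217), hood front at about row 143, and a dark, empty gap between. The gap is about 57 mm, tray about 7 mm out. Moving over the gap, then down.

Request:
jog_arm(plan=[[0.95, 0, 0, 0, 0, 0, -1], [0.95, 0, 0, 0, 0, 0, -1], [0, 0, 0.8, 0, 0, 0, -1], [0, 0, 1, 0, 0, 0, -1], [0, 0, 1, 0, 0, 0, -1], [0, 0, 1, 0, 0, 0, -1], [0, 0, 1, 0, 0, 0, -1], [0, 0, 0.5, 0, 0, 0, -1]])

```text
t: 10.65
tool_pos: [0.6257, 0.2075, 0.0815]
tool_rot: [3.134, 0.2, -0.009]
contact_force: [-0.1, -0.5, 0.1]
opening: -0.0002
grip_force: 0.0
```

Request:
jog_arm(plan=[[0, 0, 0.8, 0, 0, 0, -1], [0, 0, 0.8, 0, 0, 0, -1], [0, 0, 0.6, 0, 0, 0, -1], [0, 0, 0.6, 0, 0, 0, -1], [0, 0, 0, 0, 0, 0, -1]])

```text
t: 11.15
tool_pos: [0.6268, 0.2084, 0.0268]
tool_rot: [3.135, 0.202, -0.006]
contact_force: [-0.3, 0.5, -0.8]
opening: 0.0004
grip_force: 0.0
```

```bash
python3 w.py full d
```

```text
-64 43 z [47. 48. 49.] y -3.0 2.0
-61 66 z [47. 48. 49.] y -3.0 2.0
-58 50 z [47. 48. 49.] y -2.0 1.0
-55 16 z [48. 48. 49.] y -2.0 1.0
-25 786 z [35. 44. 53.] y -14.0 13.0
-22 854 z [32. 43. 53.] y -7.0 6.0
hood front x [-19.2   1.9   7.3]
tcp in dock -31.4 -0.8 0.02681279101976308 t 11.15 F [-0.3  0.5 -0.8]
```

Request:
jog_arm(plan=[[-0.2, 0, 0, 0, 0, 0, -1], [-0.2, 0, 0, 0, 0, 0, -1], [-0.15, 0, 0, 0, 0, 0, -1], [-0.15, 0, 0, 0, 0, 0, -1], [-0.2, 0, 0, 0, 0, 0, -1], [-0.25, 0, 0, 0, 0, 0, -1], [-0.25, 0, 0, 0, 0, 0, -1], [-0.25, 0, 0, 0, 0, 0, -1]])

```text
t: 12.0
tool_pos: [0.5958, 0.2044, 0.0298]
tool_rot: [-3.135, -0.202, -0.002]
contact_force: [3.7, 0.7, 0.8]
opening: -0.0
grip_force: 1.4
```

Request:
jog_arm(plan=[[-0.25, 0, 0, 0, 0, 0, -1], [-0.25, 0, 0, 0, 0, 0, -1], [-0.25, 0, 0, 0, 0, 0, -1], [-0.25, 0, 0, 0, 0, 0, -1], [-0.25, 0, 0, 0, 0, 0, -1], [-0.25, 0, 0, 0, 0, 0, -1], [-0.25, 0, 0, 0, 0, 0, -1], [-0.25, 0, 0, 0, 0, 0, -1]])

```text
t: 12.8
tool_pos: [0.5555, 0.1992, 0.0293]
tool_rot: [3.135, 0.202, -0.0]
contact_force: [2.6, -1.3, 2.2]
opening: 0.0002
grip_force: 1.4
```

Request:
jog_arm(plan=[[-0.25, 0, 0, 0, 0, 0, -1], [-0.25, 0, 0, 0, 0, 0, -1], [-0.25, 0, 0, 0, 0, 0, -1], [-0.25, 0, 0, 0, 0, 0, -1], [-0.2, 0, 0, 0, 0, 0, -1], [-0.15, 0, 0, 0, 0, 0, -1], [-0.1, 0, 0, 0, 0, 0, -1], [-0.1, 0, 0, 0, 0, 0, -1]])

```text
t: 13.6
tool_pos: [0.5249, 0.1953, 0.0291]
tool_rot: [3.135, 0.202, -0.0]
contact_force: [3.1, -1.4, 1.7]
opening: -0.0
grip_force: 1.3
```

Request:
jog_arm(plan=[[-0.1, 0, 0, 0, 0, 0, -1], [-0.1, 0, 0, 0, 0, 0, -1], [0, 0, 0, 0, 0, 0, -1]])

```text
t: 13.9
tool_pos: [0.5206, 0.1948, 0.0291]
tool_rot: [-3.135, -0.202, 0.002]
contact_force: [1.1, 0.1, 0.8]
opening: -0.0003
grip_force: 0.7
```

Tool now at about -138.4 mm in the dock frame. Creeping on until it stops.

Request:
jog_arm(plan=[[-0.05, 0, 0, 0, 0, 0, -1], [-0.05, 0, 0, 0, 0, 0, -1], [0, 0, 0, 0, 0, 0, -1]])

```text
t: 14.2
tool_pos: [0.5202, 0.1948, 0.0292]
tool_rot: [-3.135, -0.202, -0.005]
contact_force: [7.4, 0.4, -3.9]
opening: 0.0001
grip_force: 3.4
```

Request:
jog_arm(plan=[[-0.05, 0, 0, 0, 0, 0, -1], [-0.05, 0, 0, 0, 0, 0, -1], [0, 0, 0, 0, 0, 0, -1]])

```text
t: 14.5
tool_pos: [0.5202, 0.1948, 0.0293]
tool_rot: [-3.134, -0.202, -0.013]
contact_force: [13.4, 1.2, -10.7]
opening: -0.0
grip_force: 7.0
```

Request:
jog_arm(plan=[[0.3, 0, 0, 0, 0, 0, -1], [0.25, 0, 0, 0, 0, 0, -1], [0, 0, -0.5, 0, 0, 0, -1], [0, 0, -1, 0, 0, 0, -1], [0, 0, -1, 0, 0, 0, -1], [0, 0, -1, 0, 0, 0, -1], [0, 0, -1, 0, 0, 0, -1], [0, 0, -1, 0, 0, 0, -1]])

```text
t: 15.3
tool_pos: [0.5276, 0.1958, 0.1407]
tool_rot: [-3.135, -0.202, 0.001]
contact_force: [0.1, 0.7, 0.3]
opening: 0.0001
grip_force: 0.0
```

Request:
jog_arm(plan=[[0, 0, -1, 0, 0, 0, -1], [0, 0, -1, 0, 0, 0, -1], [0, 0, 0, 0, 0, 0, -1], [0, 0, 0, 0, 0, 0, -1]])

```text
t: 15.7
tool_pos: [0.5279, 0.1958, 0.1796]
tool_rot: [-3.135, -0.202, -0.0]
contact_force: [0.2, 0.4, -0.7]
opening: -0.0003
grip_force: 0.0
```

```bash
sed -i 's/range(-130/range(-190/' w.py; python3 w.py full e; python3 - <<'E'
from h import *
im,d=ctrl.get_image('scene'); cv2.imwrite('pics/s_end.png',im[...,::-1])
E
```

```text
-160 12 z [47. 47. 48.] y 2.0 34.0
-157 334 z [47. 48. 49.] y -40.0 40.0
-154 386 z [47. 48. 49.] y -40.0 40.0
-151 1108 z [27. 39. 49.] y -40.0 40.0
hood front x [0.8 1.2 4.4]
tcp in dock -131.0 -0.3 0.17958811118711773 t 15.7 F [ 0.2  0.4 -0.7]
```

View pics/s_end.png

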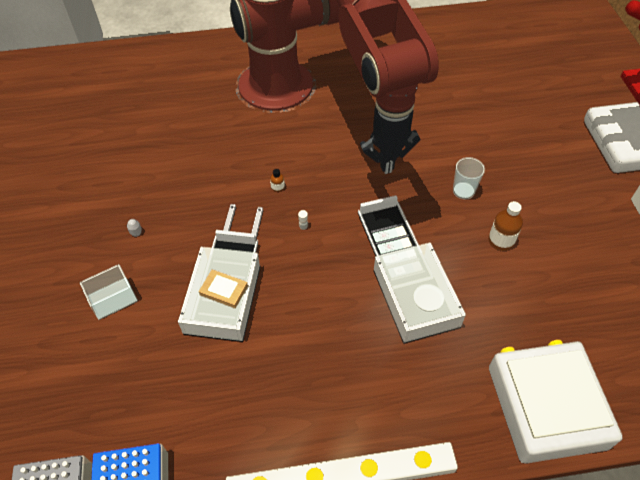

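The picture shows the empty tray shut (lip at about (237, 240)) and the full tray fully out (lip at about (380, 205), centre about -153 mm against a stop expected near -152). The bystanders are where they started and the gripper is clear.

```bash
python3 -c "
from station import ctrl; print(ctrl.finish_job())"
```

```text
the job is handed in; nothing more can be done
None
```

I pushed the empty tray home, drew the full tray out to its stop with the bystanders undisturbed, and handed the job in; no verdict was returned.

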